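# Swing the bench magnifier over the ring gauge and level its lens

## Robot

A 6-joint arm with a two-finger parallel gripper is mounted at the origin on a cart in front of the work surface, level with it; the furniture and walls round the work are solid. World frame = base frame: x ahead of the robot, y to its left, z up, the work surface at z = 0. Lengths are in m, angles in rad, forces in N, time in s.
With the tool pointing down it reaches from about 0.35 to 0.975 m from the base axis. Payload 4.9 kg.
Tool frame: the origin (TCP) lies at the very end of the fingers, on their centre line; the grasp point (between the pads) lies 19 mm behind it; z points along the fingers, y is the direction in which the jaws open and shut (so a half turn about z gives the same grasp; the last joint's range is limited). The gripper opens to 85 mm and grips with 20 to 120 N. Pads are 22 mm wide; open, the fingers measure 114 mm over their backs; the gripper's body (76 mm by 85 mm) begins 54 mm behind the grasp point. The pads swing forward as they close: fully open they stand 13 mm farther back than shut.
Start: joints at [-1.393, 0.053, 1.613, -0, 1.476, -0.119], TCP at [0.183, -0.598, 0.231] pointing down, gripper open.
Joint ranges: [-3.01, 3.01], [-1.01, 2.22], [0.06, 2.58], [-1.02, 4.17], [0.09, 2.62], [-3.14, 3.14]. Speed limits (rad/s): [2.57, 2.57, 3.14, 3.14, 3.14, 3.14].

## Interface

Orientations are given as a rotation vector (axis times angle).
In Python, from station import ctrl gives the robot as it stands.
- The arm moves only by the tool apply_moves, never from a script. Its argument "deltas" is a list of rows, each a list of 5 numbers: the shift along the tool's x, y, z in m, then the turn about the tool's z in rad, then the gripper's target within -1 to 1 (fully open at 1, half-way at 0, shut at -1). A call has exactly 8 rows; each row shifts and turns the pose as measured when the row begins, along the tool's axes as they then stand; what a row does not reach is not made up. A row lasts 1/8 s, in which the tool goes at most 62.5 mm and 10.7 degrees, less where a joint would pass 70% of its speed; a pose out of reach is approached as far as the arm can. A call with a gripper value outside its range is refused whole. The fingers move at their own pace and stop on an object; "grip_force" is the grip in N (left out, the last holds). Time passes only in rows, so rows that do not move let the fingers close, or fill a call up. It gives the time, the measured TCP pose, the force and the opening at its end, in the units of the state.
- ctrl.get_obs(): the state, without advancing time (a new reading comes with each control period).
- ctrl.get_image(name): name is "scene" or "side" or "wrist"; returns a dict with "img" (384x512x3 uint8, red, green, blue), "range_z" (384x512 float32, m along the optical axis (not along the pixel's ray), 0 where there is no reading), "mtx" (3x3 intrinsics, pixels), "eye" and "attitude" of the camera in the world; the wrist camera has in their place "mount" (4x4, takes a point from camera to tool coordinates, whose origin is the TCP and whose axes are the flange's). Camera axes: x right, y down, z forward; pixel columns grow to the right and rows downward; lengths in m; the calibration is good to about 2 mm. A picture is of the moment at which its call begins: read the wrist's pose just before it.
- ctrl.finish_job(): hands the job in, once; it reports no verdict.
Trained networks look in a picture, given as the dict that the camera call returned (one of the last four; its "shot" number tells which), for a name from the list of things; names that differ only in an ending like _2 or _b are one class to them, and where a whole thing is asked for, a point or a joint stands for the part that bears it (a point fixed in the world has none). Each returns a list of dicts, best first, with "confidence" (0 to 1); they miss things now and then, are a little off and sometimes report something else, mostly with a low value. They report only what shows in the picture. A call takes as long as a camera call. They do not tell look-alikes from the thing itself.
- ctrl.search_frame(picture, target): "extent" ([left, top, width, height] in pixels, round what is visible of it).
- ctrl.spot_point(picture, target): "uv" ([column, row] in pixels: a listed point, or the origin of a listed thing).
The state is a dict: "t": time; "q": joint angles; "dq": joint speeds; "effort": joint torques, N m; "tool_pos": TCP position; "tool_rot": TCP orientation; "contact_force": force on the tool from outside, world axes, zero at the start; "wrist_torque": the same for the moment, N m; "opening": finger opening in m.
Only numpy, scipy, OpenCV 4.12 (cv2) and the standard library are available. Lean on these libraries where they do the work, as an engineer would, in place of code of your own. Each camera call takes 0.05 s, during which the arm holds its last target.

## Task

Set up the bench magnifier for reading the ring gauge (the flat bunch of finger-size rings): swivel its arm until the round lens is centred above the gauge, and tilt the lens down until it lies level, then let go of it. Leave the gauge and the white dish where they lie.

Things in the scene. Friction and masses are not known exactly. Their poses are not given: they have to be found in the camera images.
- magnifier: Bench magnifier, fixed: dark round foot 74 mm across, 19 mm high, and a post. Origin: underside of the foot, on the vertical swivel axis. At 125 mm height a level arm with a half-round fork 91 mm wide swivels on the post, 1.1 rad either way from the foot's own +x axis (start: within 0.1 rad of it), carrying the lens. Friction holds both joints where left: 0.12 N m swivel, 0.08 N m tilt.
- lens (a point): Centre of the round lens (74 mm across, 7 mm thick), 100 mm from the swivel axis, always 125 mm above the bench. The lens tilts in the fork about a level axis through this point, square to the arm. Own axes: x out to the knob, y along the tilt axis, z square to the glass (vertical when level). Start: knob side 0.5 to 0.85 rad up; tilt range 1.1 rad up to 0.7 rad down.
- knob (a point): Centre of the black ball knob, 18 mm in diameter, on a 6 mm stem at the lens's outer edge, 65 mm from the lens centre, on the side away from the post. It is the handle for both movements; when the lens is level it is 125 mm above the bench and 165 mm from the swivel axis.
- ring_gauge: Ring gauge, loose: a flat bunch of thin metal finger-size rings, 74 x 72 mm and 4 mm high, lying on the bench at 92 to 108 mm from the swivel axis, to one side of the arm. Origin: centre of its underside.
- borax_dish: Round white dish, loose, 72 mm across and 18 mm high, lying at the same distance from the post on the other side of the arm; a bystander. Origin: centre of its underside.
Things that resemble listed ones, but are neither listed nor needed, are in the scene too. Of the things that look like the ring_gauge, the smaller one is meant.

How it is judged:
At the end, for the whole second after the job is handed in: The lens centre is within 20 mm of the ring gauge's centre, seen from above, and the lens is level within 0.2 rad (11 degrees) (horizontal distance between lens and ring_gauge below 0.02 m and angle between lens's own z axis and vertical below 0.2 rad); the robot touches nothing.
It fails at once if the ring gauge is moved by more than 15 mm (distance of ring_gauge from where it was at the start of the episode above 0.015 m).
It fails at once if the white dish is moved by more than 15 mm (distance of borax_dish from where it was at the start of the episode above 0.015 m).
It also fails if it takes over 38 s, if anything falls off the work surface, if the arm or the gripper's body presses on something with over 40 N, if the wrist force passes 120 N, or if a joint passes its speed limit or range.

## Working session

There is one attempt and no reset: what is moved stays moved. The work goes in short steps, Python scripts to look and compute and a tool call to move; the robot and the scene stay as the last step left them, time stands still between calls to the robot, and variables do not carry over. Pictures are saved under pics/ and viewed, and the job is handed in when it is done.

Besides the shell and the picture viewer there is one more tool, called after "Request:" as name(argument=value, ...), one argument or row to a line, values as JSON. apply_moves: Moves the arm, as the interface text tells. Its arguments: {"type":"object","properties":{"deltas":{"type":"array"},"grip_force":{"type":"number"}},"required":["deltas"]}

```bash
ls; mkdir -p pics
cat > h.py <<'E'
import numpy as np,cv2
from scipy.spatial.transform import Rotation as R
from station import ctrl
def cam(p,obs=None):
    if 'eye' in p:
        A=np.array(p['attitude']); 
        if A.shape!=(3,3): A=R.from_rotvec(A).as_matrix() if A.size==3 else R.from_quat(A).as_matrix()
        return A,np.array(p['eye'])
    T=R.from_rotvec(obs['tool_rot']).as_matrix(); M=np.array(p['mount'])
    return T@M[:3,:3],T@M[:3,3]+np.array(obs['tool_pos'])
def ray(p,uv,obs=None):
    A,e=cam(p,obs); d=np.linalg.inv(p['mtx'])@np.array([uv[0],uv[1],1.]); return e,A@d
def depthpt(p,uv,obs=None):
    e,d=ray(p,uv,obs); z=p['range_z'][int(round(uv[1])),int(round(uv[0]))]; return e+d*z
def atz(p,uv,z,obs=None):
    e,d=ray(p,uv,obs); return e+d*(z-e[2])/d[2]
def proj(p,X,obs=None):
    A,e=cam(p,obs); c=A.T@(np.array(X)-e); u=p['mtx']@c; return u[:2]/u[2]
def tri(rs):
    S=np.zeros((3,3));b=np.zeros(3)
    for e,d in rs:
        d=d/np.linalg.norm(d);P=np.eye(3)-np.outer(d,d);S+=P;b+=P@e
    return np.linalg.solve(S,b)
def save(p,n): cv2.imwrite('pics/'+n+'.png',p['img'][:,:,::-1])
E
python3 - <<'E'
from h import *
np.set_printoptions(precision=4,suppress=True)
o=ctrl.get_obs();print(o['t'],o['tool_pos'],o['tool_rot'])
for c in ['scene','side']:
    p=ctrl.get_image(c);save(p,c+'0');print(c,p['eye'],p['attitude'])
    for n in ['magnifier','lens','knob','ring_gauge','borax_dish']:
        for f in (ctrl.search_frame,ctrl.spot_point):
            for d in f(p,n)[:3]:
                if 'uv' in d: print(n,d['uv'],d['confidence'],depthpt(p,d['uv']))
                else: print(n,d)
print(ctrl.get_obs()['t'])
E
```

```text
pics
0.0 [ 0.1827 -0.5971  0.2301] [-3.105  -0.4642  0.0001]
scene [-0.1349 -0.6736  0.4362] [-1.8932  0.7081 -0.4789]
magnifier {'extent': [234.1, 179.3, 81.9, 59.6], 'confidence': 0.81}
magnifier [250.3, 236.2] 0.75 [ 0.3317 -0.1564  0.01  ]
lens {'extent': [276.7, 180.8, 33.4, 24.8], 'confidence': 0.64}
lens [283.2, 194.8] 0.57 [ 0.552  -0.0477  0.0078]
knob {'extent': [275.3, 180.7, 36.4, 24.1], 'confidence': 0.61}
knob [309.1, 183.2] 0.74 [ 0.3645 -0.2823  0.1715]
ring_gauge {'extent': [278.6, 235.0, 27.1, 7.7], 'confidence': 0.63}
ring_gauge {'extent': [221.2, 185.3, 17.1, 10.6], 'confidence': 0.57}
ring_gauge [235.8, 193.3] 0.65 [ 0.468   0.0604 -0.0011]
ring_gauge [289.6, 236.5] 0.6 [ 0.4118 -0.2026 -0.0009]
borax_dish {'extent': [238.4, 242.2, 36.2, 24.9], 'confidence': 0.88}
borax_dish [256.2, 259.5] 0.83 [ 0.281  -0.2315  0.0106]
borax_dish [246.5, 235.1] 0.45 [ 0.3257 -0.1502  0.0124]
side [ 0.4063 -0.9014  0.6021] [-2.1281 -0.0574  0.0026]
magnifier {'extent': [221.6, 174.6, 47.8, 62.3], 'confidence': 0.67}
magnifier [243.0, 226.0] 0.59 [ 0.352  -0.1438  0.0182]
magnifier [213.1, 254.0] 0.3 [ 0.2973 -0.2298  0.0097]
lens {'extent': [225.1, 203.3, 39.1, 8.3], 'confidence': 0.69}
lens [244.0, 208.3] 0.51 [ 0.3635 -0.2818  0.1634]
knob {'extent': [227.0, 202.6, 38.7, 9.1], 'confidence': 0.68}
knob [248.5, 206.2] 0.73 [ 0.3714 -0.2822  0.1685]
ring_gauge {'extent': [281.1, 170.5, 36.9, 20.0], 'confidence': 0.83}
ring_gauge {'extent': [252.5, 242.6, 31.1, 23.7], 'confidence': 0.79}
ring_gauge [267.9, 250.2] 0.81 [ 0.4084 -0.1991 -0.0003]
ring_gauge [300.9, 178.7] 0.7 [0.4893 0.0948 0.0009]
borax_dish {'extent': [196.5, 235.2, 33.7, 27.7], 'confidence': 0.89}
borax_dish [211.8, 252.0] 0.59 [ 0.2941 -0.2252  0.0108]
1.1
```

Run:
```python
import cv2,numpy as np
a=cv2.imread('pics/scene0.png')[150:290,190:350];b=cv2.imread('pics/side0.png')[140:280,180:340]
cv2.imwrite('pics/z0.png',np.hstack([cv2.resize(a,None,fx=2.5,fy=2.5,interpolation=2),cv2.resize(b,None,fx=2.5,fy=2.5,interpolation=2)]))
```

```text
(no output)
```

View pics/z0.png

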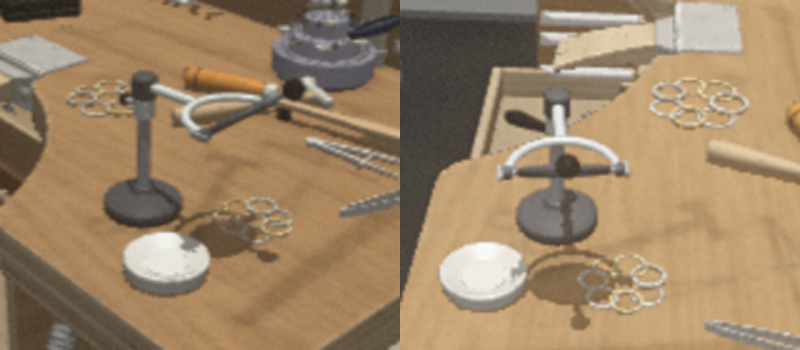

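View pics/scene0.png

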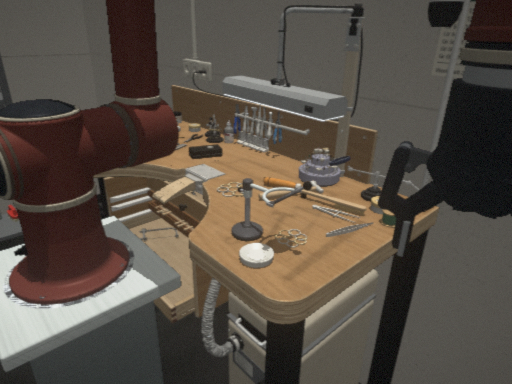

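View pics/side0.png

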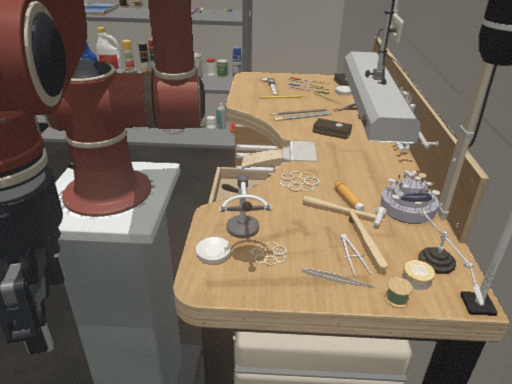

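Run:
```python
from h import *
np.set_printoptions(precision=4,suppress=True)
o=ctrl.get_obs();p=ctrl.get_image('wrist');save(p,'w0')
print(p['mount'],p['mtx']);print(R.from_rotvec(o['tool_rot']).as_matrix(),o['opening'],o['q'])
s=ctrl.get_image('side')
# cloud
for n,p in (('side',s),('scene',ctrl.get_image('scene'))):
    A,e=cam(p);v,u=np.mgrid[:384,:512];z=p['range_z']
    X=e+(np.stack([u,v,np.ones_like(u)],-1)@np.linalg.inv(p['mtx']).T*z[...,None])@A.T
    m=(z>0)&(X[...,0]>.2)&(X[...,0]<.6)&(X[...,1]<0)&(X[...,1]>-.4)
    post=m&(X[...,2]>.03)&(X[...,2]<.11)&(abs(X[...,0]-.345)<.04)&(abs(X[...,1]+.15)<.04)
    print(n,'post',post.sum(),np.median(X[post],0))
    foot=m&(X[...,2]>.012)&(X[...,2]<.024)&(abs(X[...,0]-.345)<.06)&(abs(X[...,1]+.15)<.06)
    print('foot',foot.sum(),X[foot].min(0),X[foot].max(0))
    k=m&(X[...,2]>.1)
    print('up',X[k].min(0),X[k].max(0))
    print('bench z',np.median(X[m&(X[...,2]<.008)],0))
```

```text
[[-0.0014 -0.963  -0.2695  0.0686]
 [ 1.     -0.0015 -0.      0.0001]
 [-0.0004 -0.2695  0.963  -0.1426]
 [ 0.      0.      0.      1.    ]] [[304.9717   0.     257.0746]
 [  0.     304.9717 191.5734]
 [  0.       0.       1.    ]]
[[ 0.9563  0.2925  0.    ]
 [ 0.2925 -0.9563  0.    ]
 [ 0.     -0.     -1.    ]] 0.08570219997489657 [-1.393   0.0527  1.6129  0.      1.476  -0.119 ]
side post 104 [ 0.3487 -0.1311  0.0723]
foot 495 [ 0.285  -0.2098  0.012 ] [ 0.3844 -0.095   0.0236]
up [ 0.2    -0.2849  0.1006] [ 0.5999 -0.      0.456 ]
bench z [ 0.4317 -0.2807 -0.0019]
scene post 199 [ 0.3441 -0.1312  0.0734]
foot 405 [ 0.2861 -0.2098  0.012 ] [ 0.3798 -0.0962  0.024 ]
up [ 0.2001 -0.2854  0.1004] [ 0.6  -0.    0.48]
bench z [ 0.3403 -0.2675 -0.0204]
```

View pics/w0.png

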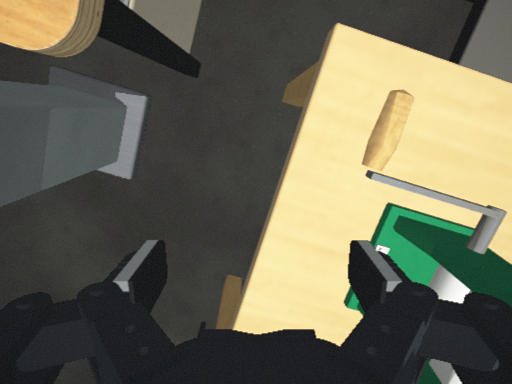

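```bash
cat >> h.py <<'E'
def plan(target,turn,n=8,grip=1,obs=None):
    o=obs or ctrl.get_obs(); T=R.from_rotvec(o['tool_rot']).as_matrix();d=(np.array(target)-o['tool_pos'])/n
    for i in range(n):
        print(np.round(np.r_[T.T@d,turn/n,grip],3).tolist(),end=',')
        T=T@R.from_rotvec([0,0,turn/n]).as_matrix()
    print()
def yaw(o):
    x=R.from_rotvec(o['tool_rot']).as_matrix()[:,0];return np.degrees(np.arctan2(x[1],x[0]))
E
python3 - <<'E'
from h import *
plan([.375,-.25,.33],-1.43)
E
```

```text
[0.036, -0.035, -0.012, -0.179, 1.0],[0.041, -0.028, -0.012, -0.179, 1.0],[0.046, -0.02, -0.012, -0.179, 1.0],[0.048, -0.011, -0.012, -0.179, 1.0],[0.05, -0.003, -0.012, -0.179, 1.0],[0.049, 0.006, -0.012, -0.179, 1.0],[0.047, 0.015, -0.012, -0.179, 1.0],[0.044, 0.023, -0.012, -0.179, 1.0],
```

Request:
apply_moves(
  deltas=[
    [0.036, -0.035, -0.012, -0.18, 1],
    [0.041, -0.028, -0.012, -0.18, 1],
    [0.046, -0.02, -0.012, -0.18, 1],
    [0.048, -0.011, -0.012, -0.18, 1],
    [0.05, -0.003, -0.012, -0.18, 1],
    [0.049, 0.006, -0.012, -0.18, 1],
    [0.047, 0.015, -0.012, -0.18, 1],
    [0.044, 0.023, -0.012, -0.18, 1],
  ],
)

```text
t: 2.25
tool_pos: [0.37, -0.2366, 0.3296]
tool_rot: [1.98, 2.438, 0.004]
contact_force: [0.8, -0.2, 0.7]
opening: 0.0855
```

Run:
```python
from h import *
o=ctrl.get_obs();print(o['t'],o['tool_pos'],yaw(o),o['q'],o['dq'])
plan([.375,-.25,.33],-np.radians(99-yaw(o)))
```

```text
2.25 [ 0.36999988 -0.23662533  0.32961016] 101.84449338766619 [-0.74030895 -0.44803056  1.88457755  0.00245392  1.70413196 -0.94670617] [ 0.88296947 -0.19923892 -0.02624813  0.00201141  0.21457075 -0.59443835]
[-0.002, 0.0, -0.0, 0.006, 1.0],[-0.002, 0.0, -0.0, 0.006, 1.0],[-0.002, 0.0, -0.0, 0.006, 1.0],[-0.002, 0.0, -0.0, 0.006, 1.0],[-0.002, 0.0, -0.0, 0.006, 1.0],[-0.002, 0.0, -0.0, 0.006, 1.0],[-0.002, 0.0, -0.0, 0.006, 1.0],[-0.002, 0.0, -0.0, 0.006, 1.0],
```

Run:
```python
from h import *
np.set_printoptions(precision=4,suppress=True)
for i in range(4): ctrl.get_image('wrist')
o=ctrl.get_obs();print(o['t'],o['tool_pos'],yaw(o),np.abs(o['dq']).max())
p=ctrl.get_image('wrist');save(p,'w1')
for n in ['magnifier','lens','knob','ring_gauge','borax_dish']:
    for f in (ctrl.search_frame,ctrl.spot_point):
        for d in f(p,n)[:2]:
            if 'uv' in d: print(n,d['uv'],d['confidence'],depthpt(p,d['uv'],o), atz(p,d['uv'],0 if n!='knob' else .168,o))
            else: print(n,d)
o=ctrl.get_obs();print(o['t'],o['tool_pos'])
```

```text
2.45 [ 0.3699 -0.2378  0.3294] 101.5678577716546 0.03798845445380795
magnifier {'extent': [208.5, 37.2, 88.6, 180.0], 'confidence': 0.71}
magnifier [259.1, 75.0] 0.87 [ 0.3528 -0.1394  0.1291] [ 0.3515 -0.1275  0.    ]
lens {'extent': [217.5, 124.8, 69.9, 90.9], 'confidence': 0.66}
lens [249.9, 152.6] 0.56 [ 0.3591 -0.2221  0.1276] [ 0.3602 -0.241   0.    ]
knob {'extent': [221.6, 128.8, 62.2, 89.3], 'confidence': 0.91}
knob [249.3, 206.5] 0.81 [ 0.3689 -0.2703  0.1728] [ 0.3691 -0.2719  0.168 ]
ring_gauge {'extent': [267.9, 114.6, 45.1, 34.8], 'confidence': 0.72}
ring_gauge [285.8, 138.3] 0.59 [ 0.3954 -0.1984  0.1274] [ 0.4099 -0.2085  0.    ]
borax_dish {'extent': [187.3, 103.2, 46.1, 48.8], 'confidence': 0.73}
borax_dish [213.6, 128.2] 0.94 [ 0.3005 -0.2144  0.0123] [ 0.299  -0.2155  0.    ]
3.0 [ 0.3694 -0.2384  0.3288]
```

View pics/w1.png

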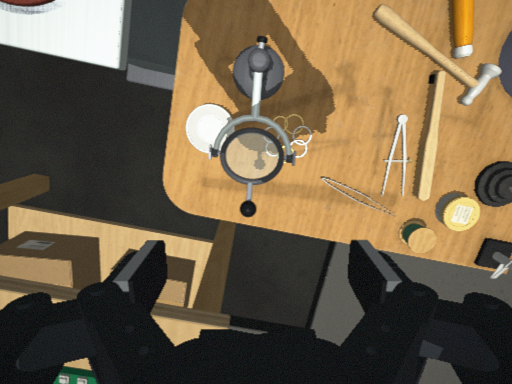

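Run:
```python
import cv2,numpy as np
a=cv2.imread('pics/w1.png')[30:230,170:330];a=cv2.resize(a,(480,600),interpolation=cv2.INTER_CUBIC)
b=cv2.imread('pics/side0.png')[225:275,230:304];b=cv2.resize(b,(318,215),interpolation=cv2.INTER_CUBIC)
c=cv2.imread('pics/scene0.png')[220:260,260:319];c=cv2.resize(c,(318,215),interpolation=cv2.INTER_CUBIC)
r=np.vstack([b,c,np.zeros((170,318,3),np.uint8)])
cv2.imwrite('pics/z1.png',np.hstack([a,r]))
```

```text
(no output)
```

View pics/z1.png

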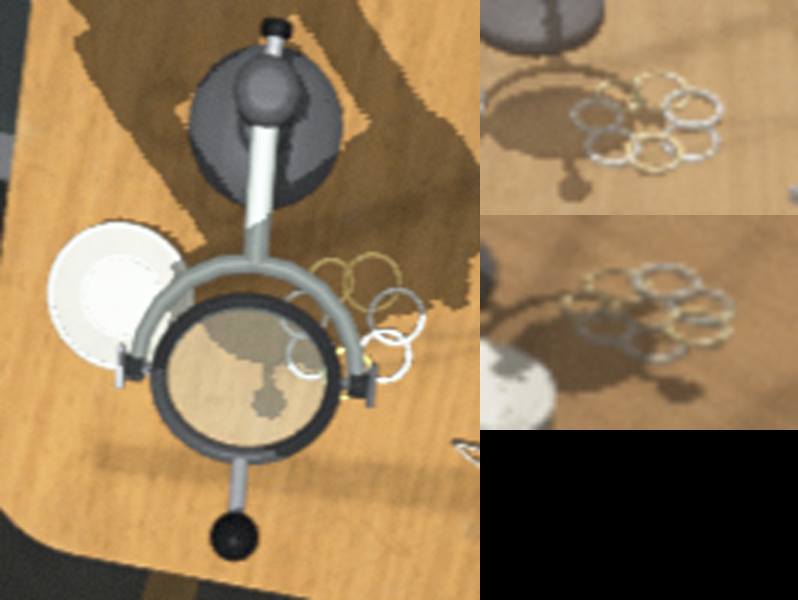

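Run:
```python
from h import *
np.set_printoptions(precision=4,suppress=True)
o=ctrl.get_obs();w=ctrl.get_image('wrist');s=ctrl.get_image('side');c=ctrl.get_image('scene')
print(o['t'],o['tool_pos'])
save(s,'side1')
print('gauge',atz(w,(287.7,138.7),.002,o),atz(s,(268.6,253.4),.002),atz(c,(291.5,238),.002))
print('foot',atz(w,(258.7,71.3),.015,o),'posttop',atz(w,(260,60.7),.135,o))
print('lens',atz(w,(252,155),.125,o))
print('knob spots');rs=[ray(w,(248,208.7),o)]
for p,uv in ((s,(248.5,206)),(c,(307.5,186))): rs.append(ray(p,uv))
print(tri(rs),tri(rs[:2]),tri([rs[0],rs[2]]),depthpt(w,(248,208.7),o))
# foot via depth wrist
A,e=cam(w,o);v,u=np.mgrid[:384,:512];z=w['range_z']
X=e+(np.stack([u,v,np.ones_like(u)],-1)@np.linalg.inv(w['mtx']).T*z[...,None])@A.T
f=(z>0)&(X[...,2]>.014)&(X[...,2]<.026)&(abs(X[...,0]-.35)<.06)&(X[...,1]>-.19)&(X[...,1]<-.08)
print('foot',X[f].min(0),X[f].max(0))
hull=cv2.minEnclosingCircle(X[f][:,:2].astype(np.float32));print(hull)
t=(z>0)&(X[...,2]>.128)&(abs(X[...,0]-.35)<.03)&(X[...,1]>-.17)&(X[...,1]<-.08);print('top',X[t].min(0),X[t].max(0),np.median(X[t],0))
d=(z>0)&(X[...,2]>.012)&(X[...,2]<.026)&(X[...,0]<.34)&(X[...,1]<-.17)&(X[...,1]>-.27);print('dish',cv2.minEnclosingCircle(X[d][:,:2].astype(np.float32)))
print('bench',np.median(X[...,2][(z>0)&(abs(X[...,2])<.01)]))
k=(z>0)&(X[...,2]>.14)&(X[...,1]<-.25)&(X[...,1]>-.32)&(abs(X[...,0]-.37)<.03)&(u>230)&(u<265)&(v<225);print('knob cloud',X[k].min(0),X[k].max(0))
print(proj(s,(.369,-.276,.168)),proj(c,(.369,-.276,.168)))
```

```text
3.0 [ 0.3694 -0.2384  0.3288]
gauge [ 0.4119 -0.2086  0.002 ] [ 0.4101 -0.2117  0.002 ] [ 0.4067 -0.2129  0.002 ]
foot [ 0.3496 -0.1245  0.015 ] posttop [ 0.3505 -0.1267  0.135 ]
lens [ 0.3614 -0.225   0.125 ]
knob spots
[ 0.3691 -0.2757  0.1633] [ 0.3693 -0.2759  0.1644] [ 0.3677 -0.2765  0.1629] [ 0.3673 -0.2723  0.1752]
foot [ 0.2903 -0.19    0.014 ] [ 0.3836 -0.0925  0.026 ]
((0.33045694231987, -0.14356842637062073), 0.05998646467924118)
top [ 0.3385 -0.1698  0.128 ] [ 0.3617 -0.114   0.1381] [ 0.3518 -0.1297  0.1342]
dish ((0.2962802052497864, -0.21581293642520905), 0.035853829234838486)
bench 5.0051244170179476e-05
knob cloud [ 0.3455 -0.2828  0.1427] [ 0.377  -0.25    0.1756]
[247.3646 204.3536] [307.9316 183.2997]
```

Run:
```python
from h import *
o=ctrl.get_obs();print(yaw(o))
plan([.3685,-.2765,.145],np.radians(yaw(o)-97),n=6,grip=0)
```

```text
101.50448560389488
[-0.006, -0.001, 0.031, 0.013, 0.0],[-0.006, -0.001, 0.031, 0.013, 0.0],[-0.006, -0.001, 0.031, 0.013, 0.0],[-0.006, -0.001, 0.031, 0.013, 0.0],[-0.006, -0.001, 0.031, 0.013, 0.0],[-0.006, -0.001, 0.031, 0.013, 0.0],
```

Request:
apply_moves(
  deltas=[
    [-0.013, -0.002, 0.02, 0.03, 0],
    [-0.013, -0.002, 0.02, 0.03, 0],
    [-0.011, -0.002, 0.02, 0.02, 0],
    [0, 0, 0.02, 0, 0],
    [0, 0, 0.02, 0, 0],
    [0, 0, 0.02, 0, 0],
    [0, 0, 0, 0, 0],
    [0, 0, 0, 0, 0],
  ],
  grip_force=30,
)

```text
t: 4.15
tool_pos: [0.3712, -0.2754, 0.2054]
tool_rot: [2.081, 2.35, 0.004]
contact_force: [0.0, 0.2, 0.1]
opening: 0.0426
```

Run:
```python
from h import *
np.set_printoptions(precision=4,suppress=True)
o=ctrl.get_obs();print(o['t'],o['tool_pos'],yaw(o),o['opening'])
p=ctrl.get_image('wrist');save(p,'w2')
for d in ctrl.spot_point(p,'knob')[:2]: print(d['uv'],d['confidence'],atz(p,d['uv'],.165,o),depthpt(p,d['uv'],o))
print(proj(p,(.3685,-.2765,.165),o))
```

```text
4.15 [ 0.3712 -0.2754  0.2054] 96.95212481965777 0.042589838309216047
[251.8, 214.3] 0.7 [ 0.368  -0.2739  0.165 ] [ 0.3678 -0.2707  0.1737]
[252.0796 218.2266]
```

View pics/w2.png

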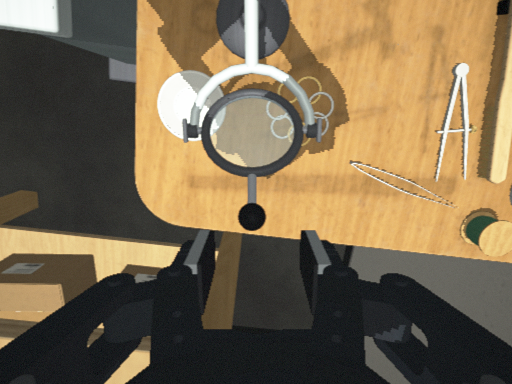

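Request:
apply_moves(
  deltas=[
    [0, -0.003, 0.015, 0, 0],
    [0, 0, 0.015, 0, 0],
    [0, 0, 0.015, 0, 0],
    [0, 0, 0.015, 0, 0],
    [0, 0, 0, 0, 0],
    [0, 0, 0, 0, -1],
    [0, 0, 0, 0, -1],
    [0, 0, 0, 0, -1],
  ],
  grip_force=30,
)

```text
t: 5.25
tool_pos: [0.3683, -0.2759, 0.1417]
tool_rot: [2.081, 2.35, 0.004]
contact_force: [-0.7, 0.0, -2.2]
opening: 0.0158
```

Run:
```python
from h import *
np.set_printoptions(precision=4,suppress=True)
o=ctrl.get_obs();print(o['t'],o['tool_pos'],yaw(o),o['opening'],o['contact_force'])
p=ctrl.get_image('wrist');save(p,'w3')
s=ctrl.get_image('side');save(s,'side3')
cv2.imwrite('pics/z3.png',np.hstack([p['img'][:,:,::-1],cv2.resize(s['img'][160:290,180:277,::-1],(286,384))]))
```

```text
5.25 [ 0.3683 -0.2759  0.1417] 96.94302769842017 0.015839209334021217 [-0.6964  0.0328 -2.1645]
```

View pics/z3.png

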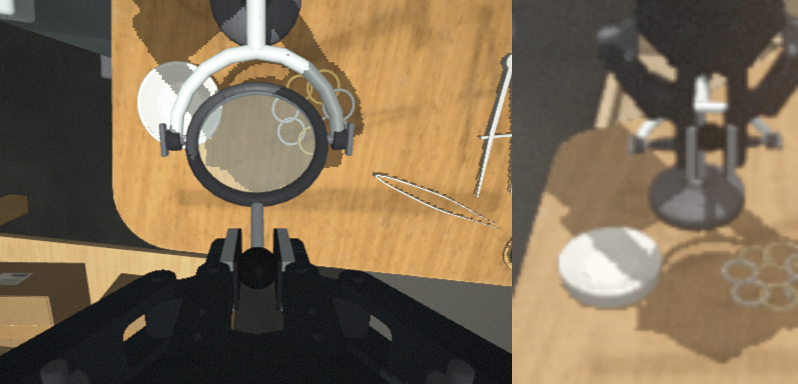

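```bash
cat >> h.py <<'E'
POST=np.array([.350,-.1255])
def kn(th,ph): r=.1+.065*np.cos(ph); return np.r_[POST+r*np.array([np.cos(th),np.sin(th)]),.125+.065*np.sin(ph)]
def pathplan(o,th0,ph0,th1,ph1,n,zo=-.0233,grip=-1):
    P=np.array(o['tool_pos']);T=R.from_rotvec(o['tool_rot']).as_matrix()
    for i in range(1,n+1):
        s=i/n;Q=kn(th0+s*(th1-th0),ph0+s*(ph1-ph0))+[0,0,zo];dt=-(th1-th0)/n
        print(np.round(np.r_[T.T@(Q-P),dt,grip],4).tolist(),end=',');P=Q;T=T@R.from_rotvec([0,0,dt]).as_matrix()
    print()
E
python3 - <<'E'
from h import *
o=ctrl.get_obs()
r=np.radians;print(kn(r(-83),.654))
pathplan(o,r(-83),.654,r(-54.1),0,16)
E
```

```text
[ 0.36847389 -0.27595777  0.16454378]
[-0.0016, 0.005, 0.0026, -0.0315, -1.0],[-0.0014, 0.0049, 0.0022, -0.0315, -1.0],[-0.0013, 0.0049, 0.0023, -0.0315, -1.0],[-0.0012, 0.005, 0.0023, -0.0315, -1.0],[-0.0011, 0.005, 0.0024, -0.0315, -1.0],[-0.001, 0.005, 0.0024, -0.0315, -1.0],[-0.0009, 0.0051, 0.0025, -0.0315, -1.0],[-0.0008, 0.0051, 0.0025, -0.0315, -1.0],[-0.0007, 0.0051, 0.0026, -0.0315, -1.0],[-0.0006, 0.0051, 0.0026, -0.0315, -1.0],[-0.0005, 0.0051, 0.0026, -0.0315, -1.0],[-0.0004, 0.0052, 0.0026, -0.0315, -1.0],[-0.0003, 0.0052, 0.0026, -0.0315, -1.0],[-0.0002, 0.0052, 0.0027, -0.0315, -1.0],[-0.0001, 0.0052, 0.0027, -0.0315, -1.0],[0.0, 0.0052, 0.0027, -0.0315, -1.0],
```

Request:
apply_moves(
  deltas=[
    [-0.0015, 0.005, 0.0025, -0.032, -1],
    [-0.0014, 0.005, 0.0022, -0.032, -1],
    [-0.0013, 0.005, 0.0023, -0.032, -1],
    [-0.0012, 0.005, 0.0023, -0.032, -1],
    [-0.0011, 0.005, 0.0024, -0.032, -1],
    [-0.001, 0.005, 0.0024, -0.032, -1],
    [-0.0009, 0.005, 0.0025, -0.032, -1],
    [0, 0, 0, 0, -1],
  ],
)

```text
t: 6.35
tool_pos: [0.4075, -0.2761, 0.1254]
tool_rot: [1.783, 2.582, 0.006]
contact_force: [0.2, 1.4, 0.5]
opening: 0.016
```

Run:
```python
from h import *
np.set_printoptions(precision=4,suppress=True)
r=np.radians
o=ctrl.get_obs();print(o['t'],o['tool_pos'],yaw(o),o['opening'],o['contact_force'])
p=ctrl.get_image('wrist');save(p,'w4')
P=o['tool_pos'];d=P[:2]-POST;th=np.arctan2(d[1],d[0]);ph=np.arcsin((P[2]+.0233-.125)/.065);print(np.degrees(th),ph,np.linalg.norm(d),.1+.065*np.cos(ph))
pathplan(o,th,ph,r(-54.1),0,12)
```

```text
6.35 [ 0.4075 -0.2761  0.1254] 110.73401096164332 0.01602311366851073 [0.1616 1.4146 0.47  ]
-69.09283234303263 0.37373163047307106 0.16120123819472887 0.1605131437442993
[0.0, 0.0035, 0.0019, -0.0218, -1.0],[-0.0006, 0.0035, 0.0019, -0.0218, -1.0],[-0.0005, 0.0035, 0.002, -0.0218, -1.0],[-0.0005, 0.0035, 0.002, -0.0218, -1.0],[-0.0004, 0.0036, 0.002, -0.0218, -1.0],[-0.0004, 0.0036, 0.002, -0.0218, -1.0],[-0.0003, 0.0036, 0.002, -0.0218, -1.0],[-0.0002, 0.0036, 0.002, -0.0218, -1.0],[-0.0002, 0.0036, 0.002, -0.0218, -1.0],[-0.0001, 0.0036, 0.002, -0.0218, -1.0],[-0.0, 0.0036, 0.002, -0.0218, -1.0],[0.0, 0.0036, 0.002, -0.0218, -1.0],
```

View pics/w4.png

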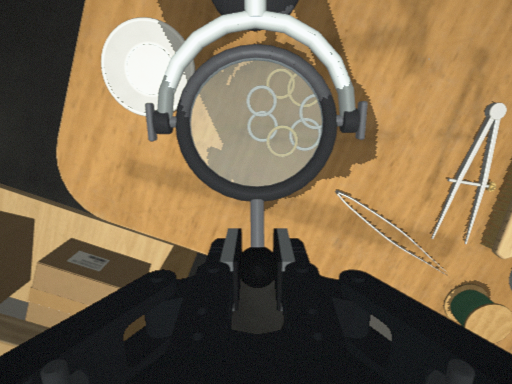

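Run:
```python
from h import *
np.set_printoptions(precision=4,suppress=True)
o=ctrl.get_obs();p=ctrl.get_image('wrist')
print(o['tool_pos'],atz(p,(284.5,112),.002,o))
```

```text
[ 0.4074 -0.2761  0.1254] [ 0.4076 -0.2085  0.002 ]
```

Request:
apply_moves(
  deltas=[
    [-0.0003, 0.0055, 0.0027, -0.034, -1],
    [-0.0006, 0.0055, 0.0028, -0.034, -1],
    [-0.0005, 0.0055, 0.0029, -0.034, -1],
    [-0.0004, 0.0055, 0.003, -0.034, -1],
    [-0.0003, 0.0055, 0.003, -0.034, -1],
    [-0.0002, 0.0055, 0.003, -0.034, -1],
    [-0.0001, 0.0055, 0.003, -0.034, -1],
    [0, 0, 0, 0, -1],
  ],
)

```text
t: 7.45
tool_pos: [0.4461, -0.2612, 0.1052]
tool_rot: [1.44, 2.783, 0.002]
contact_force: [0.6, -0.5, 1.2]
opening: 0.0156
```

Run:
```python
from h import *
np.set_printoptions(precision=4,suppress=True)
r=np.radians
o=ctrl.get_obs();print(o['t'],o['tool_pos'],yaw(o),o['opening'],o['contact_force'])
p=ctrl.get_image('wrist');save(p,'w5')
P=o['tool_pos'];d=P[:2]-POST;th=np.arctan2(d[1],d[0]);ph=np.arcsin((P[2]+.0233-.125)/.065);print(np.degrees(th),ph,np.linalg.norm(d),.1+.065*np.cos(ph))
s=ctrl.get_image('side');c=ctrl.get_image('scene')
cv2.imwrite('pics/z5.png',np.hstack([p['img'][:,:,::-1],np.vstack([cv2.resize(q['img'][160:280,200:340,::-1],(286,192)) for q in (s,c)])]))
```

```text
7.45 [ 0.4461 -0.2612  0.1052] 125.2846567041624 0.015613141179168523 [ 0.5542 -0.474   1.1685]
-54.70037429397822 0.054305056291076834 0.1662330821049249 0.16490417977959407
```

View pics/z5.png

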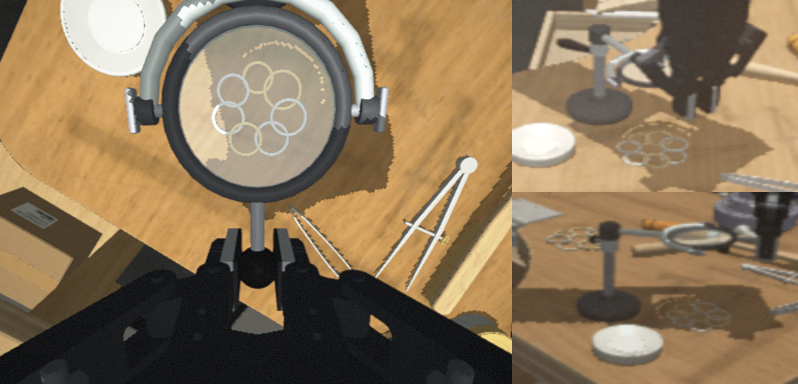

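Request:
apply_moves(
  deltas=[
    [0, 0.001, 0.0035, 0, -1],
    [0, 0, 0, 0, -1],
    [0, 0, 0, 0, 0],
    [0, 0, 0, 0, 0],
    [0, 0, 0, 0, 0],
    [0, 0, -0.02, 0, 0],
    [0, 0, -0.04, 0, 0],
    [0, 0, -0.05, 0, 0],
  ],
)

```text
t: 8.6
tool_pos: [0.442, -0.2581, 0.2072]
tool_rot: [-1.444, -2.783, -0.005]
contact_force: [-0.1, 0.1, 0.0]
opening: 0.0426
```

Request:
apply_moves(
  deltas=[
    [0, 0, -0.05, 0, 0],
    [0, 0, -0.04, 0, 0],
    [0, 0, -0.02, 0, 0],
    [0, 0, 0, 0, 0],
    [0, 0, 0, 0, 0],
    [0, 0, 0, 0, 0],
    [0, 0, 0, 0, 0],
    [0, 0, 0, 0, 0],
  ],
)

```text
t: 9.6
tool_pos: [0.4414, -0.258, 0.3174]
tool_rot: [-1.442, -2.78, -0.007]
contact_force: [0.2, -0.6, -0.3]
opening: 0.0428
```

Run:
```python
from h import *
np.set_printoptions(precision=4,suppress=True)
o=ctrl.get_obs();print(o['t'],o['tool_pos'],yaw(o),o['opening'],o['contact_force'])
p=ctrl.get_image('wrist');save(p,'w6');s=ctrl.get_image('side');c=ctrl.get_image('scene')
for n in ['lens','knob','ring_gauge','borax_dish']:
    for nm,q,ob in (('w',p,o),('s',s,None),('c',c,None)):
        for d in ctrl.spot_point(q,n)[:2]: print(n,nm,np.round(d['uv'],1),d['confidence'],atz(q,d['uv'],.125 if n in('lens','knob') else .003,ob))
A,e=cam(p,o);v,u=np.mgrid[:384,:512];z=p['range_z']
X=e+(np.stack([u,v,np.ones_like(u)],-1)@np.linalg.inv(p['mtx']).T*z[...,None])@A.T
L=np.array([.4086,-.2065]);rr=np.hypot(X[...,0]-L[0],X[...,1]-L[1])
m=(z>0)&(rr<.039)&(X[...,2]>.1)&(X[...,2]<.15);Y=X[m];a=np.linalg.lstsq(np.c_[Y[:,:2]-L,np.ones(len(Y))],Y[:,2],rcond=None)[0];print('plane',len(Y),a,'tilt',np.hypot(a[0],a[1]),Y.mean(0))
cv2.imwrite('pics/z6.png',np.hstack([p['img'][:,:,::-1],np.vstack([cv2.resize(q['img'][160:280,200:340,::-1],(286,192)) for q in (s,c)])]))
```

```text
9.6 [ 0.4414 -0.258   0.3174] 125.16480634668058 0.04279939886832723 [ 0.1905 -0.6018 -0.3373]
lens w [258.6 110.3] 0.89 [ 0.4049 -0.2032  0.125 ]
lens s [270.4 204.4] 0.86 [ 0.4095 -0.211   0.125 ]
lens c [294.  188.1] 0.65 [ 0.4065 -0.2102  0.125 ]
knob w [260.4 176.8] 0.93 [ 0.4482 -0.2612  0.125 ]
knob w [257.   40.8] 0.71 [ 0.3647 -0.1489  0.125 ]
knob s [291.2 223.1] 0.95 [ 0.4484 -0.2678  0.125 ]
knob c [325.9 188.2] 0.62 [ 0.4589 -0.2544  0.125 ]
ring_gauge s [269.  252.4] 0.7 [ 0.4109 -0.2096  0.003 ]
ring_gauge s [299.2 178.4] 0.57 [0.4845 0.0925 0.003 ]
ring_gauge c [236.6 191.2] 0.62 [0.4734 0.0633 0.003 ]
ring_gauge c [287.4 240.7] 0.51 [ 0.39   -0.2157  0.003 ]
borax_dish w [190.2  68.8] 0.58 [ 0.2946 -0.2123  0.003 ]
borax_dish s [210.7 251.5] 0.7 [ 0.2901 -0.2149  0.003 ]
borax_dish c [257.3 256.5] 0.94 [ 0.2974 -0.2171  0.003 ]
plane 3974 [ 0.0206 -0.0283  0.1272] tilt 0.03501919339790864 [ 0.4077 -0.2053  0.1271]
```

View pics/z6.png

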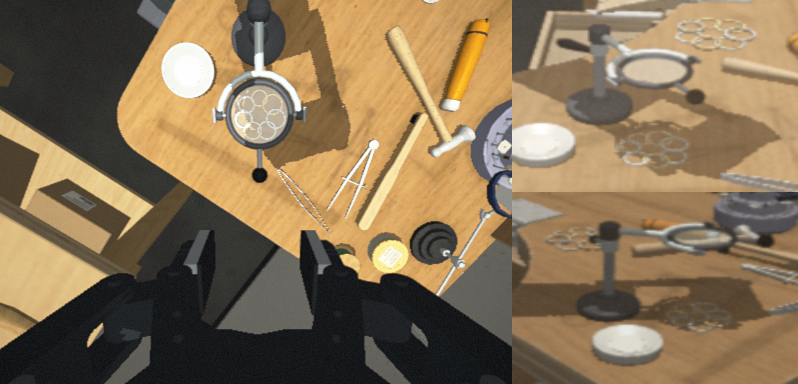

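```bash
python3 -c "
from station import ctrl
print(ctrl.finish_job())"
```

```text
the job is handed in; nothing more can be done
None
```

The magnifier is set up over the smaller ring gauge and handed in at about 10.4 s of the 38 s. I gripped the knob, swivelled the arm about 29° and tilted the lens down in the same motion. Then I let go and backed the gripper straight up.

Last checks before handing in:

| Check | Measured | Limit |
|---|---|---|
| Lens centre to gauge centre, seen from above | about 5 mm; lens near (0.407, -0.206), gauge near (0.410, -0.209) | 20 mm |
| Lens tilt, from a plane fit to the wrist camera depth | 0.035 rad | 0.2 rad |
| Gripper | TCP at 0.317 m height, jaws open, touching nothing | no contact |

- **Gauge and dish:** in the images both lie where they started.
- **Disagreement:** the scene camera's network put the gauge about 20 mm off in x, at low confidence (0.51). The side and wrist views disagreed with it, so I discounted it.
- **Wrist network:** in the final picture it did not report the gauge, but the gauge shows centred in the lens there.

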